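Lift the tint carrier out of its drip tray and hold it level

TASK

Take the loaded bottle carrier by its black grip bar, lightly because the bar is thin-walled and cracks under a hard squeeze, and without pressing the carrier down; lift it straight up out of the drip tray with everything still standing in it, and leave the other things on the bench alone. Finish while holding it still and level over the tray, its underside about 10 cm above the bench, so that a colleague can wipe the tray: do not put it down or let go.

Things in the scene. Friction and masses are not known exactly. Their poses are not given: they have to be found in the camera images.
- carrier: grey carrier with the tin and two bottles, 84 (x) x 242 (y) x 160 (z) mm, about 0.30 kg empty, loose in the drip tray; three bays in a row, centres at y = -78, 0, +78 mm, floor 4 mm, walls 44 mm high; end plates 6 mm thick at y = -118 and +118 mm carry a black grip bar over the row. Origin: centre of its underside; z up, y along the bar
- grip (a point): middle of the black bar, 147 mm above the carrier's underside. Bar along y: 14 mm thick (x), 24 mm high, free over 210 mm; contents reach 99 mm up, 36 mm below the bar. Thin-walled: 25 to 40 N a finger holds the load, above about 75 N it cracks. The load is uneven: its balance point lies up to 25 mm from here, towards the tin
- drip_tray: shallow metal drip tray fixed to the bench, 130 (x) x 290 (y) x 18 (z) mm, floor 3 mm thick, about 20 mm wider than the carrier all round. Origin: centre of its underside; z up, y along its long side
- tint_tin_b: small round paint tin with flat lid, 68 mm across, 82 mm tall, about 0.31 kg, loose in a bay of the carrier. Origin: centre of its underside, z up
- tint_bottle_0: tint bottle, 48 mm across, 95 mm tall with its cap, about 0.11 kg, loose in a bay of the carrier. Origin: centre of its underside, z up
- tint_bottle_1: tint bottle like the other, 48 mm across, 95 mm tall, about 0.11 kg, loose in a bay of the carrier. Origin: centre of its underside, z up
- tint_tin_a: plain small round paint tin, 69 mm across, 82 mm tall. Bystander, not to be disturbed. Origin: underside, z up
- pour_tin: small round tin with a pouring lid, 84x76x113 mm. Bystander, not to be disturbed. Origin: underside, z up
- tint_bottle_2: tint bottle like those in the carrier but standing on the bench, 48 mm across, 95 mm tall. Bystander, not to be disturbed. Origin: underside, z up
- tape_measure: pocket tape measure, 35x72x64 mm. Bystander, not to be disturbed. Origin: underside, z up
Not all that is in view belongs to the job. What is shaped like the tint_tin_b but pink is not meant. What is shaped like the tint_bottle_0 but purple is not meant.

How it is judged:
By the outcome, as a careful person would: the job done as asked, in the order asked, and still so for the second after the job is handed in, while the arm keeps its last pose, push and grip.
It also fails if it takes over 32 s, if anything falls off the work surface, if the arm or the gripper's body presses on something with over 40 N, if the wrist force passes 120 N, or if a joint passes its speed limit or range.

ROBOT

A 6-joint arm with a two-finger parallel gripper is mounted at the origin on a cart in front of the work surface, level with it; the furniture and walls round the work are solid. World frame = base frame: x ahead of the robot, y to its left, z up, the work surface at z = 0. Lengths are in m, angles in rad, forces in N, time in s.
With the tool pointing down it reaches from about 0.375 to 0.975 m from the base axis. Payload 3.8 kg.
Tool frame: the origin (TCP) lies midway between the tips of the shut fingers; the grasp point (between the pads) lies 19 mm behind it; z points along the fingers, y is the line along which they close (so a half turn about z gives the same grasp; the last joint's range is limited). The gripper opens to 85 mm and grips with 20 to 120 N. Pads are 22 mm wide; open, the fingers measure 114 mm over their backs; the gripper's body (76 mm by 85 mm) begins 54 mm behind the grasp point. The pads swing forward as they close: fully open they stand 13 mm farther back than shut.
Start: joints at [1.25, 0.264, 1.604, -0, 1.274, -0.037], TCP at [0.189, 0.648, 0.231] pointing down, gripper open.
Joint ranges: [-2.63, 2.63], [-0.94, 2.18], [0.31, 2.57], [-1.31, 4.45], [0, 2.66], [-2.55, 2.55]. Speed limits (rad/s): [2.57, 2.57, 3.14, 3.14, 3.14, 3.14].

INTERFACE

Orientations are given as a rotation vector (axis times angle).
In Python, from workcell import status, read_camera, workorder, masks_of gives the robot as it stands.
- The arm moves only by the tool drive_tool, never from a script. Its argument "rows" is a list of rows, each a list of 7 numbers: the turn, a rotation vector about the tool's x, y, z in degrees, then the shift along the tool's x, y, z in m, then the opening, from 0 (shut) to 1 (fully open). In form: [[ax, ay, az, tx, ty, tz, claw], ...]. A call has 1 to 8 rows; each row shifts and turns the commanded pose from where the row before left it, along the tool's axes as they then stand; what a row does not reach is not made up. A row lasts 1/12 s, in which the tool goes at most 41.7 mm and 7.16 degrees, less where a joint would pass 70% of its speed; a pose out of reach is approached as far as the arm can. A call is refused whole if a number of a shift passes 0.0417 or a number of a turn 7.16, either way. A call with a gripper value outside its range is refused whole. The fingers move at their own pace and stop on an object; "force" is the grip in N (left out, the last holds). Time passes only in rows, so rows that do not move let the fingers close. It gives the time, the measured TCP pose, the force, the opening and the grip force at its end, in the units of the state.
- status.read_state(): the state, without advancing time (a new reading comes with each control period).
- read_camera(name): name is "scene" or "top" or "wrist"; returns a dict with "color" (420x560x3 uint8, red, green, blue), "intrinsics" (3x3 intrinsics, pixels), "D" ([k1, k2, p1, p2, k3] as OpenCV has them; the pictures are not rectified), "world_from_camera" (4x4, takes a point from camera to world coordinates); the wrist camera has in their place "mount" (4x4, takes a point from camera to tool coordinates, whose origin is the TCP and whose axes are the flange's). Camera axes: x right, y up, looking along -z (the intrinsics and any distortion apply to the point x, -y, -z); pixel columns grow to the right and rows downward; lengths in m; the calibration is good to about 2 mm. A picture is of the moment at which its call begins: read the wrist's pose just before it. There is no depth.
- workorder.finish_job(): hands the job in; it is judged then, once.
Trained networks look in a picture, given as the dict that the camera call returned (one of the last four; its "shot" number tells which), for a name from the list of things; names that differ only in an ending like _2 or _b are one class to them, and where a whole thing is asked for, a point or a joint stands for the part that bears it (a point fixed in the world has none). Each returns a list of dicts, best first, with "score" (0 to 1); they miss things now and then, are a little off and sometimes report something else, mostly with a low value. They report only what shows in the picture. A call takes as long as a camera call. They do not tell look-alikes from the thing itself.
- masks_of(picture, name): "mask" (420x560 bool, what is visible of it) and "bbox" ([left, top, right, bottom] in pixels, round what is visible of it).
The state is a dict: "time": time; "q": joint angles; "joint_vel": joint speeds; "joint_torque": joint torques, N m; "tool_pos": TCP position; "tcp_rot": TCP orientation; "wrist_force": force on the tool from outside, world axes, zero at the start; "torque": the same for the moment, N m; "width": opening from 0.0 (shut) to 1.0 (fully open); "grip_force": force on a finger pad.
Only numpy, scipy, OpenCV 4.12 (cv2) and the standard library are available. Lean on these libraries where they do the work, as an engineer would, in place of code of your own. Each camera call takes 0.05 s, during which the arm holds its last target. There are 200 camera calls.

## Working session

There is one attempt and no reset: what is moved stays moved. The work goes in short steps, Python scripts to look and compute and a tool call to move; the robot and the scene stay as the last step left them, time stands still between calls to the robot, and variables do not carry over. Pictures are saved under pics/ and viewed, at most 10 in all, crops included, and the job is handed in when it is done.

Besides the shell and the picture viewer there is one more tool, called by a JSON object that holds its "op" and its "data". drive_tool: Moves the arm, as the interface text tells. Its arguments: {"type":"object","properties":{"rows":{"type":"array"},"force":{"type":"number"}},"required":["rows"]}

```bash
mkdir -p pics
cat > h.py <<'E'
import numpy as np, cv2
from scipy.spatial.transform import Rotation as R
from workcell import status, read_camera, workorder, masks_of
def ray(p,uv,W=None):
    uv=np.array(uv,float).reshape(-1,1,2)
    n=cv2.undistortPoints(uv,np.array(p["intrinsics"]),np.array(p["D"])).reshape(-1,2)
    W=np.array(p["world_from_camera"]) if W is None else W
    d=np.c_[n[:,0],-n[:,1],-np.ones(len(n))]@W[:3,:3].T
    return W[:3,3],d
def atz(p,uv,z,W=None):
    o,d=ray(p,uv,W); return o+d*((z-o[2])/d[:,2])[:,None]
def proj(p,X,W=None):
    W=np.array(p["world_from_camera"]) if W is None else W
    X=(np.atleast_2d(X)-W[:3,3])@W[:3,:3]; X=X*[1,-1,-1]
    return cv2.projectPoints(X.reshape(-1,1,3),np.zeros(3),np.zeros(3),np.array(p["intrinsics"]),np.array(p["D"]))[0].reshape(-1,2)
def wristW(p):
    s=status.read_state(); T=np.eye(4); T[:3,:3]=R.from_rotvec(s["tcp_rot"]).as_matrix(); T[:3,3]=s["tool_pos"]
    return T@np.array(p["mount"])
E
python3 - <<'E'
from h import *
s=status.read_state(); print(s)
a=read_camera("top"); b=read_camera("scene")
im=np.vstack([a["color"],b["color"]])
for n,p in (("top",a),("scene",b)):
    cv2.imwrite(f"pics/{n}1.png",cv2.cvtColor(p["color"],cv2.COLOR_RGB2BGR))
    print(n,np.array(p["world_from_camera"]).round(3).tolist())
    for k in ["carrier","grip","drip_tray","tint_tin_b","tint_bottle_0","pour_tin","tape_measure"]:
        for m in masks_of(p,k):
            v,u=np.nonzero(m["mask"]); c=(u.mean(),v.mean())
            print(k,round(m["score"],2),m["bbox"],np.round(c),atz(p,c,0.0).round(3)[0])
            np.save(f"pics/{n}_{k}.npy",m["mask"]) if k in("carrier","drip_tray") else 0
E
```

```text
{'time': 0.0, 'q': array([ 1.25009384e+00,  2.64716950e-01,  1.60539152e+00, -9.74998328e-06,
        1.27370736e+00, -3.69021703e-02]), 'joint_vel': array([ 0.00043325,  0.00088175,  0.00027124, -0.0004956 , -0.00188487,
       -0.00104604]), 'joint_torque': array([-2.61681871e-04, -5.15122783e+01, -3.67304707e+01, -1.39619929e-04,
        1.33323896e-02, -2.52726215e-05]), 'tool_pos': array([0.18877631, 0.6472925 , 0.22997697]), 'tcp_rot': array([-0.4442386 , -3.10963311,  0.00343866]), 'wrist_force': array([ 0.61468437, -0.13667137,  0.41065479]), 'torque': array([-0.04019593, -0.04287655,  0.00133504]), 'grip_force': 0.0, 'width': 0.9985334582775258}
top [[-0.004, 0.988, -0.153, 0.356], [-1.0, -0.003, 0.002, -0.031], [0.002, 0.153, 0.988, 1.247], [0.0, 0.0, 0.0, 1.0]]
carrier 0.6 [244.1, 207.2, 326.0, 234.3] [285. 220.] [ 0.518 -0.052  0.   ]
grip 0.76 [236.2, 203.6, 325.3, 235.2] [285. 220.] [ 0.517 -0.051  0.   ]
drip_tray 0.58 [302.1, 221.3, 317.8, 228.6] [307. 223.] [ 0.508 -0.123  0.   ]
tint_tin_b 0.81 [245.7, 209.7, 269.7, 232.7] [257. 222.] [0.51  0.041 0.   ]
tint_tin_b 
[... 1001 characters left out ...]
3, 250.5, 271.4, 288.9] [258. 270.] [0.512 0.146 0.   ]
tint_tin_b 0.6 [304.7, 115.5, 328.3, 146.2] [313. 131.] [ 0.609 -0.477  0.   ]
tint_tin_b 0.49 [279.1, 214.7, 288.5, 243.0] [282. 227.] [ 0.519 -0.025  0.   ]
tint_bottle_0 0.72 [268.0, 122.2, 283.4, 148.0] [275. 137.] [ 0.717 -0.39   0.   ]
tint_bottle_0 0.72 [312.6, 157.6, 329.5, 186.1] [321. 171.] [ 0.504 -0.299  0.   ]
tint_bottle_0 0.57 [290.4, 179.3, 305.4, 205.4] [299. 194.] [ 0.527 -0.17   0.   ]
tint_bottle_0 0.53 [279.1, 196.1, 296.7, 226.7] [289. 211.] [ 0.526 -0.09   0.   ]
pour_tin 0.69 [244.1, 312.0, 279.8, 354.6] [262. 333.] [0.417 0.314 0.   ]
tape_measure 0.95 [152.9, 273.5, 183.4, 298.6] [168. 288.] [0.71  0.304 0.   ]
```

Run:
```python
import cv2,numpy as np
a=cv2.imread("pics/top1.png")[190:250,190:360]; b=cv2.imread("pics/scene1.png")[105:300,160:360]
a=cv2.resize(a,None,fx=4.7,fy=4.7,interpolation=2); cv2.imwrite("pics/c1.png",a)
cv2.imwrite("pics/c2.png",cv2.resize(b,None,fx=3,fy=3,interpolation=2));
```

```text
(no output)
```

View pics/c1.png

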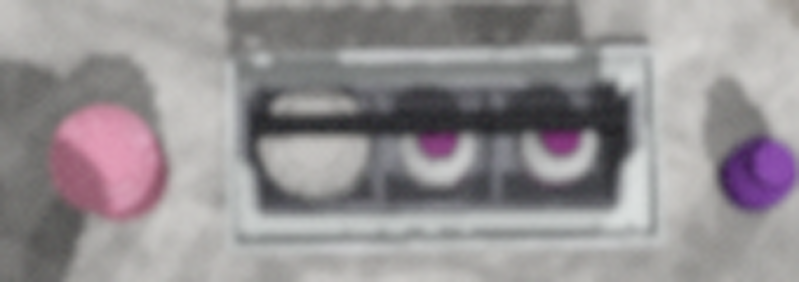

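View pics/c2.png

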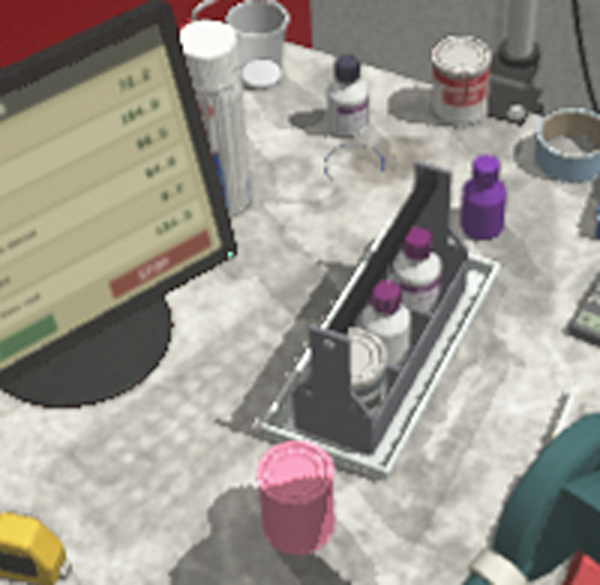

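View pics/top1.png

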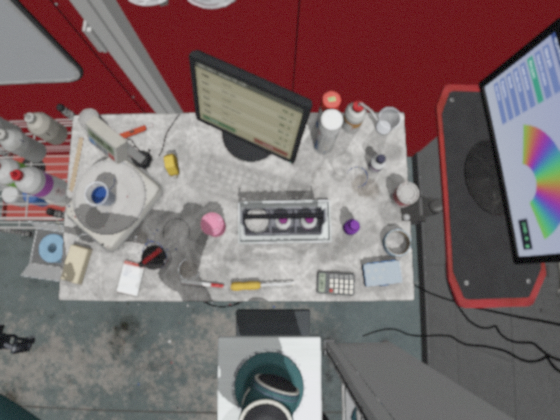

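The carrier holds a white tin in the +y bay, at top (257,222), and two magenta-capped bottles at (283,220) and (307,222). The pink tin at (213,224) and purple bottle at (351,226) stand outside it and are decoys. The bar runs from about (244,217) to (324,216) in the top picture. Next I refine its position with both cameras.

Run:
```python
from h import *
a=cv2.imread("pics/top1.png",0); p=read_camera("top"); b=read_camera("scene")
# bar rows: dark centroid per column, above tin/caps
pts=[]
for u in range(250,320):
    col=255.-a[209:224,u]; w=np.clip(255-a[211:221,u].astype(float)-190,0,None)
    if w.sum()>0: pts.append((u,(w*np.arange(211,221)).sum()/w.sum()))
pts=np.array(pts); vx,vy,x0,y0=cv2.fitLine(pts.astype(np.float32),cv2.DIST_HUBER,0,.01,.01).ravel()
f=lambda u:y0+(u-x0)*vy/vx
e=atz(p,[(244,f(244)),(325,f(325))],.162); print(e.round(4), np.linalg.norm(e[0]-e[1]), "yaw",np.degrees(np.arctan2(*(e[0]-e[1])[:2])),f(285))
ir=atz(p,[(190+x/4.7,190+y/4.7) for x,y in((240,50),(650,50),(655,240),(238,240))],.018);print("tray rim",ir.round(3))
m=ir.mean(0); print("tray c",m)
# predicted bar ends in scene, for crop compare (crop = (uv-[160,105])*3)
c=e.mean(0); d=(e[0]-e[1])/np.linalg.norm(e[0]-e[1])
print((proj(b,[c+d*.121,c-d*.121])-[160,105])*3)
print(atz(b,[(160+329/3,105+330/3),(160+433/3,105+166/3)],.163))
```

```text
[[ 0.5059  0.0667  0.162 ]
 [ 0.5112 -0.1614  0.162 ]] 0.22818462458152647 yaw -1.3297626827323477 215.40578
tray rim [[ 0.577  0.09   0.018]
 [ 0.576 -0.19   0.018]
 [ 0.446 -0.191  0.018]
 [ 0.447  0.09   0.018]]
tray c [ 0.51181365 -0.05043005  0.018     ]
[[330.35893618 330.43993544]
 [433.66117841 160.1814828 ]]
[[ 0.50661733  0.07441478  0.163     ]
 [ 0.50814589 -0.15935596  0.163     ]]
```

{"op": "drive_tool", "data": {"rows": [[0,0,7,0,0,0,1],[0,0,7,0,0,0,1],[0,0,7,0,0,0,1],[0,0,7,0,0,0,1],[0,0,7,0,0,0,1],[0,0,7,0,0,0,1],[0,0,7,0,0,0,1],[0,0,7,0,0,0,1]]}}

```text
time: 1.57
tool_pos: [0.189, 0.648, 0.2313]
tcp_rot: [1.86, 2.532, 0.0]
wrist_force: [-0.0, 0.5, 0.0]
width: 0.997
grip_force: 0.0
```

{"op": "drive_tool", "data": {"rows": [[0,0,7,0,0,-0.005,1],[0,0,7,0,0,-0.005,1],[0,0,3,0,0,-0.005,1],[0,0,0,0,0,-0.005,1]]}}

```text
time: 1.9
tool_pos: [0.189, 0.648, 0.2515]
tcp_rot: [2.208, 2.234, -0.0]
wrist_force: [0.1, -0.1, -0.5]
width: 0.999
grip_force: 0.0
```

{"op": "drive_tool", "data": {"rows": [[0,0,0,-0.028,0.0135,0,1],[0,0,0,-0.028,0.0135,0,1],[0,0,0,-0.028,0.0135,0,1],[0,0,0,-0.028,0.0135,0,1],[0,0,0,-0.028,0.0135,0,1],[0,0,0,-0.028,0.0135,0,1],[0,0,0,-0.028,0.0135,0,1],[0,0,0,-0.028,0.0135,0,1]]}}

```text
time: 2.57
tool_pos: [0.3003, 0.4241, 0.2516]
tcp_rot: [2.204, 2.238, 0.001]
wrist_force: [-0.4, 0.7, -0.3]
width: 1.003
grip_force: 0.0
```

{"op": "drive_tool", "data": {"rows": [[0,0,0,-0.028,0.0135,0,1],[0,0,0,-0.028,0.0135,0,1],[0,0,0,-0.028,0.0135,0,1],[0,0,0,-0.028,0.0135,0,1],[0,0,0,-0.028,0.0135,0,1],[0,0,0,-0.028,0.0135,0,1],[0,0,0,-0.028,0.0135,0,1],[0,0,0,-0.028,0.0135,0,1]]}}

```text
time: 3.23
tool_pos: [0.4113, 0.2014, 0.2518]
tcp_rot: [2.204, 2.238, 0.002]
wrist_force: [-0.8, -0.2, 0.9]
width: 1.002
grip_force: 0.0
```

{"op": "drive_tool", "data": {"rows": [[0,0,0,-0.028,0.0135,0,1],[0,0,0,-0.028,0.0135,0,1],[0,0,0,-0.028,0.0135,0,1],[0,0,0,-0.028,0.0135,0,1],[0,0,0,-0.028,0.0135,0,1],[0,0,0,-0.028,0.0135,0,1],[0,0,0,-0.028,0.011,0,1],[0,0,0,0,0,0,1]]}}

```text
time: 3.9
tool_pos: [0.5071, 0.0037, 0.2517]
tcp_rot: [2.207, 2.231, -0.001]
wrist_force: [-0.5, -0.0, 0.8]
width: 1.0
grip_force: 0.0
```

Run:
```python
from h import *
s=status.read_state(); print(s["tool_pos"],s["tcp_rot"],s["q"].round(2),s["wrist_force"])
p=read_camera("wrist"); W=wristW(p)
im=cv2.cvtColor(p["color"],cv2.COLOR_RGB2BGR); cv2.imwrite("pics/w1.png",im)
for k in("grip","carrier"):
  for m in masks_of(p,k): print(k,m["score"],m["bbox"])
for x,y,z in[(.5085,.075,.162),(.5085,-.167,.162)]: print(proj(p,[x,y,z],W))
```

```text
[0.50709029 0.00369589 0.25168594] [ 2.20713929e+00  2.23141411e+00 -1.00883320e-03] [-0.04 -0.07  1.93 -0.    1.28 -0.05] [-0.50736766 -0.01176708  0.75982368]
grip 0.68 [236.9, 100.9, 328.6, 373.4]
[[286.1262504  110.59150166]]
[[282.0031192  416.59493558]]
```

View pics/w1.png

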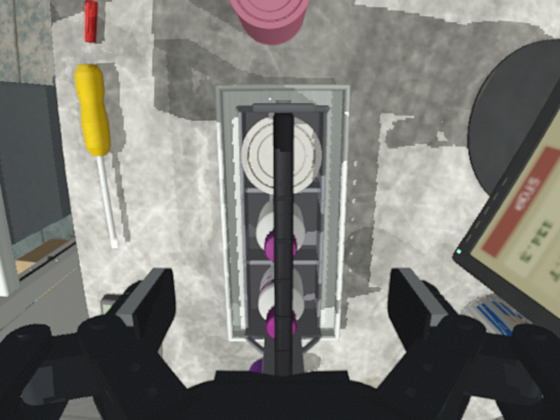

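The wrist view shows the bar from about (284,113) to (283,370), and the white tin sits under its upper (+y) end. A monitor corner is at (457,252). I check the bar line and the monitor clearance.

Run:
```python
from h import *
p=read_camera("wrist"); W=wristW(p); g=cv2.cvtColor(p["color"],cv2.COLOR_RGB2GRAY).astype(float)
pts=[]
for v in range(120,190):
    r=g[v,255:312]; d=np.diff(cv2.GaussianBlur(r[None],(5,1),0)[0]); L=255+d[:28].argmin(); Rr=255+28+d[28:].argmax(); pts.append((v,L+.5,Rr+.5))
pts=np.array(pts); ok=np.abs(pts[:,2]-pts[:,1]-np.median(pts[:,2]-pts[:,1]))<3; pts=pts[ok]
c=atz(p,np.c_[(pts[:,1]+pts[:,2])/2,pts[:,0]],.162,W); wd=atz(p,pts[:,[1,0]],.162,W)[:,0]-atz(p,pts[:,[2,0]],.162,W)[:,0]
k=np.polyfit(c[:,1],c[:,0],1); print(len(pts),"width",np.median(wd),"slope deg",np.degrees(np.arctan(k[0])),"x at y=-.027,.05",np.polyval(k,[-.027,.05]))
print("bar +y end y (v=108 plate top):",atz(p,[(284,107.5),(284,104)],.162,W))
b=read_camera("scene"); o1,d1=ray(p,(457,252),W); o2,d2=ray(b,(237.3,190))
d1=d1[0];d2=d2[0]; t=np.linalg.lstsq(np.c_[d1,-d2],o2-o1,rcond=None)[0]; print("monitor",o1+d1*t[0],o2+d2*t[1])
```

```text
70 width -0.01291776016210111 slope deg -0.9629574336590205 x at y=-.027,.05 [0.50898657 0.50769233]
bar +y end y (v=108 plate top): [[0.5057168  0.07967734 0.162     ]
 [0.50568559 0.08180376 0.162     ]]
monitor [ 0.6869106  -0.05829697  0.05574222] [ 0.68624117 -0.05828458  0.05537671]
```

{"op": "drive_tool", "data": {"rows": [[0,0,-0.3,-0.015,0.001,0,1],[0,0,0,-0.015,0.0005,0,1],[0,0,0,0,0,0.02,1],[0,0,0,0,0,0.02,1],[0,0,0,0,0,0.02,1],[0,0,0,0,0,0.01,1],[0,0,0,0,0,0,1],[0,0,0,0,0,0,1]]}}

```text
time: 4.82
tool_pos: [0.5069, -0.0211, 0.1812]
tcp_rot: [-2.199, -2.243, 0.001]
wrist_force: [-0.0, 0.1, 0.7]
width: 0.999
grip_force: 0.0
```

Run:
```python
from h import *
s=status.read_state(); print(s["tool_pos"],s["wrist_force"])
p=read_camera("wrist"); W=wristW(p); g=cv2.cvtColor(p["color"],cv2.COLOR_RGB2GRAY)
t=s["tool_pos"]; y=R.from_rotvec(s["tcp_rot"]).as_matrix()[:,1]; print("yaw",np.degrees(np.arctan2(y[1],y[0])))
print(proj(p,[[.5,.03,.162],[.516,.03,.162],[.508,.075,.162]],W))
cv2.imwrite("pics/w2.png",cv2.cvtColor(p["color"],cv2.COLOR_RGB2BGR))
```

```text
[ 0.50685117 -0.02114439  0.18117218] [-0.03694012  0.10901273  0.65555922]
yaw 1.1254048957832354
[[265.8811832  150.84520941]
 [301.43593569 151.52005386]
 [285.79310807  45.39829447]]
```

View pics/w2.png

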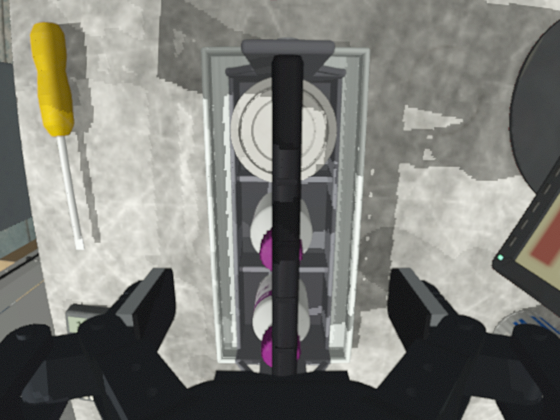

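{"op": "drive_tool", "data": {"rows": [[0,0,0,-0.0045,0.003,0,1],[0,0,0,0,0,0.015,1],[0,0,0,0,0,0.015,1],[0,0,0,0,0,0.01,1],[0,0,0,0,0,0.005,1],[0,0,0,0,0,0.004,1],[0,0,0,0,0,0,1],[0,0,0,0,0,0,1]]}}

```text
time: 5.53
tool_pos: [0.5107, -0.0265, 0.1328]
tcp_rot: [2.201, 2.241, 0.001]
wrist_force: [0.7, -0.5, -0.2]
width: 1.006
grip_force: 0.0
```

Run:
```python
from h import *
s=status.read_state(); print(s["tool_pos"],s["wrist_force"])
p=read_camera("wrist"); W=wristW(p); g=cv2.cvtColor(p["color"],cv2.COLOR_RGB2GRAY).astype(float)
pts=[]
for v in range(80,150):
    r=cv2.GaussianBlur(g[v:v+1,240:335],(5,1),0)[0]; d=np.diff(r); pts.append((v,240+d[:48].argmin()+1,240+48+d[48:].argmax()+1))
pts=np.array(pts,float); w=pts[:,2]-pts[:,1]; pts=pts[abs(w-np.median(w))<4]
c=atz(p,np.c_[(pts[:,1]+pts[:,2])/2,pts[:,0]],.162,W); k=np.polyfit(c[:,1],c[:,0],1)
print(len(pts),np.median(w),np.degrees(k[0]),c[:,1].mean(),c[:,0].mean(),"x at grip",np.polyval(k,s["tool_pos"][1]))
cv2.imwrite("pics/w3.png",cv2.cvtColor(p["color"],cv2.COLOR_RGB2BGR))
```

```text
[ 0.51074245 -0.02647319  0.13275989] [ 0.73593911 -0.51483858 -0.16116984]
70 44.0 -0.8469613842541044 0.04137104790520734 0.5085673177857815 x at grip 0.5095702092310549
```

View pics/w3.png

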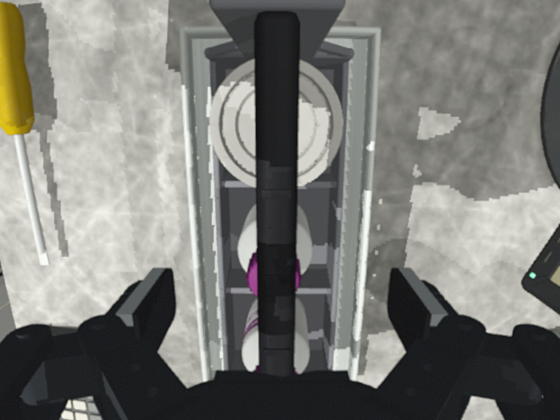

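{"op": "drive_tool", "data": {"rows": [[0,0,0,0,-0.001,0.002,1],[0,0,0,0,0,0,0.6],[0,0,0,0,0,0,0.4],[0,0,0,0,0,0,0.3],[0,0,0,0,0,0,0.25],[0,0,0,0,0,0,0.2],[0,0,0,0,0,0,0.15],[0,0,0,0,0,0,0.1]], "force": 32}}

```text
time: 6.25
tool_pos: [0.509, -0.0264, 0.1303]
tcp_rot: [-2.201, -2.241, 0.001]
wrist_force: [-1.9, 0.4, 2.4]
width: 0.159
grip_force: 32.4
```

{"op": "drive_tool", "data": {"rows": [[0,0,0,0,0,0,0.05],[0,0,0,0,0,0,0],[0,0,0,0,0,0,0],[0,0,0,0,0,0,0],[0,0,0,0,0,0,0],[0,0,0,0,0,0,0]], "force": 32}}

```text
time: 6.75
tool_pos: [0.5091, -0.0264, 0.1304]
tcp_rot: [-2.201, -2.241, 0.0]
wrist_force: [-3.2, 0.1, 3.5]
width: 0.159
grip_force: 32.7
```

Gripped at 32 N with a width of 13.5 mm, which matches the bar. I lift a little and check the load and moment.

{"op": "drive_tool", "data": {"rows": [[0,0,0,0,0,-0.001,0],[0,0,0,0,0,-0.002,0],[0,0,0,0,0,-0.002,0],[0,0,0,0,0,-0.002,0],[0,0,0,0,0,-0.002,0],[0,0,0,0,0,-0.001,0],[0,0,0,0,0,0,0],[0,0,0,0,0,0,0]]}}

```text
time: 7.42
tool_pos: [0.5094, -0.0264, 0.1403]
tcp_rot: [2.201, 2.241, 0.0]
wrist_force: [-0.1, 0.3, -8.0]
width: 0.154
grip_force: 31.3
```

Run:
```python
from h import *
s=status.read_state(); print({k:s[k] for k in("tool_pos","wrist_force","torque","width","grip_force")})
p=read_camera("wrist"); b=read_camera("scene")
cv2.imwrite("pics/w4.png",cv2.cvtColor(np.hstack([cv2.resize(p["color"],(400,300)),cv2.resize(b["color"][140:290,200:400],(400,300))]),cv2.COLOR_RGB2BGR))
```

```text
{'tool_pos': array([ 0.50942394, -0.02641426,  0.14033654]), 'wrist_force': array([-0.07528536,  0.25547549, -8.02641307]), 'torque': array([-0.02002011, -0.01961927, -0.00403004]), 'width': 0.154251215692457, 'grip_force': 31.250579953193665}
```

View pics/w4.png

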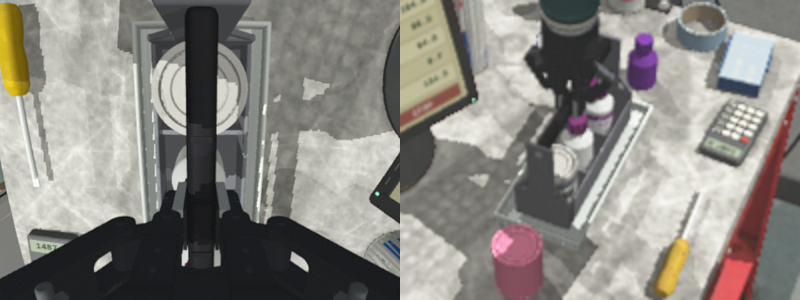

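The full weight (8 N) is carried, the moment is near zero and the contents are standing. I lift the remaining 87 mm gently.

{"op": "drive_tool", "data": {"rows": [[0,0,0,0,0,-0.003,0],[0,0,0,0,0,-0.006,0],[0,0,0,0,0,-0.008,0],[0,0,0,0,0,-0.008,0],[0,0,0,0,0,-0.008,0],[0,0,0,0,0,-0.008,0],[0,0,0,0,0,-0.008,0],[0,0,0,0,0,-0.008,0]]}}

```text
time: 8.18
tool_pos: [0.5095, -0.0264, 0.1985]
tcp_rot: [2.201, 2.241, 0.001]
wrist_force: [0.1, 0.0, -7.5]
width: 0.157
grip_force: 31.4
```

{"op": "drive_tool", "data": {"rows": [[0,0,0,0,0,-0.008,0],[0,0,0,0,0,-0.008,0],[0,0,0,0,0,-0.006,0],[0,0,0,0,0,-0.005,0],[0,0,0,0,0,-0.003,0],[0,0,0,0,0,0,0],[0,0,0,0,0,0,0],[0,0,0,0,0,0,0]]}}

```text
time: 8.85
tool_pos: [0.5089, -0.0264, 0.2267]
tcp_rot: [-2.201, -2.241, 0.001]
wrist_force: [-0.1, -0.2, -8.4]
width: 0.162
grip_force: 31.4
```

Run:
```python
from h import *
s=status.read_state(); print({k:s[k] for k in("time","tool_pos","wrist_force","torque","width","grip_force")},abs(s["joint_vel"]).max())
p=read_camera("wrist"); b=read_camera("scene")
cv2.imwrite("pics/w5.png",cv2.cvtColor(np.hstack([cv2.resize(p["color"],(400,300)),cv2.resize(b["color"][115:265,200:400],(400,300))]),cv2.COLOR_RGB2BGR))
```

```text
{'time': 8.85, 'tool_pos': array([ 0.5089222 , -0.02636374,  0.22667056]), 'wrist_force': array([-0.07316752, -0.24775361, -8.40720425]), 'torque': array([-0.02979738,  0.02213669, -0.01968498]), 'width': 0.1615701567034622, 'grip_force': 31.378667950630188} 0.003657492501634335
```

View pics/w5.png

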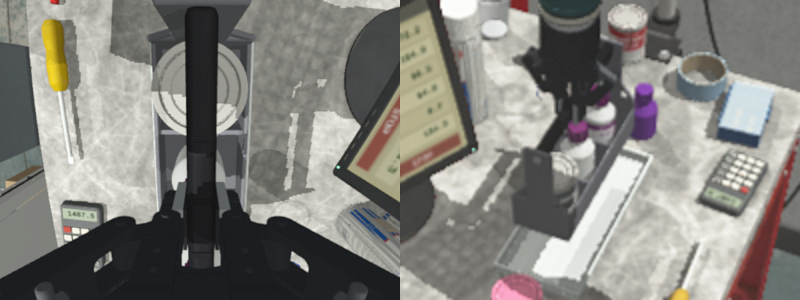

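The carrier looks the same in the wrist view as at the grasp, so it has not slipped or tilted. It is over the tray with its underside at about 0.099 m, and the contents are standing.

```bash
python3 -c "
from workcell import workorder
print(workorder.finish_job())"
```

```text
the job is handed in; nothing more can be done
None
```

I lifted the loaded carrier straight out of the drip tray and handed the job in; the arm is holding it still and level over the tray, its underside about 10 cm above the bench, at about 31 N a finger. The tin and both bottles are still standing in it, and I saw nothing else on the bench disturbed.

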